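# Weed out the jammed tack driver

## Robot

A 6-joint arm with a two-finger parallel gripper is mounted at the origin on the work surface. World frame = base frame: x ahead of the robot, y to its left, z up, the work surface at z = 0. Lengths are in mm, angles in rad, forces in N, time in s.
With the tool pointing down it reaches from about 350 to 775 mm from the base axis. Payload 7.3 kg.
Tool frame: the origin (TCP) lies between the finger pads; the fingertips stand 25 mm ahead of it and the grasp point (between the pads) lies 6 mm ahead of it; z points along the fingers, y is the direction in which the jaws open and shut (so a half turn about z gives the same grasp; the last joint's range is limited). The gripper opens to 92 mm and grips with 3 to 60 N. Pads are 19 mm wide; open, the fingers measure 130 mm over their backs; the gripper's body (75 mm by 190 mm) begins 47 mm behind the grasp point.
Start: joints at [1.047, 0.342, 1.524, -0, 1.275, -0.146], TCP at [193.646, 488, 251.741] pointing down, gripper open.
Joint ranges: [-2.53, 2.53], [-0.77, 2.02], [0.04, 2.7], [-1, 4.14], [0.28, 2.66], [-3.11, 3.11]. Speed limits (rad/s): [2.57, 2.57, 3.14, 3.14, 3.14, 3.14].

## Interface

Orientations are given as [roll, pitch, yaw] about the fixed x, y, z axes, in that order (R = Rz(yaw) Ry(pitch) Rx(roll)).
In Python, from plant import get_obs, capture, calibration, close_job gives the robot as it stands. The module is installed in compiled form; this text tells all that it offers.
- The arm moves only by the shell command python3 -m jog 'ROWS'. ROWS is JSON, one flat list of numbers, 5 for each row, row after row: the closure, from 0 (fully open) to 1 (shut), then the shift along the tool's x, y, z in mm, then the turn about the tool's z in degrees. In form: [fingers, tx, ty, tz, yaw, fingers, tx, ty, tz, yaw, ...]. A call has 1 to 5 rows; each row shifts and turns the pose as measured when the row begins, along the tool's axes as they then stand; what a row does not reach is not made up. A row lasts 1/10 s, in which the tool goes at most 50 mm and 8.59 degrees, less where a joint would pass 70% of its speed; a pose out of reach is approached as far as the arm can. A call is refused whole if a number of a shift passes 50 or a number of a turn 8.59, either way. A call with a gripper value outside its range is refused whole. The fingers move at their own pace and stop on an object; the grip force is fixed at half the most. Time passes only in rows, so rows that do not move let the fingers close. It gives the time, the measured TCP pose, the force and the opening at its end, in the units of the state.
- get_obs(): the state, without advancing time (a new reading comes with each control period).
- capture(name): name is "scene" or "top"; returns (picture, depth): 384x512x3 uint8, red, green, blue; 384x512 float32, mm along the optical axis (not along the pixel's ray), 0 where there is no reading.
- calibration(name): a dict with "fovy" (degrees; the focal length in pixels is half the picture's height over the tangent of half this angle, whatever the lens; pixels are square), "cx", "cy" (the principal point, pixels), "R" (3x3) and "t" (3): a world point X has camera coordinates R X + t. Camera axes: x right, y down, z forward; pixel columns grow to the right and rows downward; lengths in mm; the calibration is good to about 2 mm. A picture is of the moment at which its call begins. calibration takes no time and is no camera call.
- close_job(): hands the job in, once; it reports no verdict.
The state is a dict: "time": time; "joint_positions": joint angles; "dq": joint speeds; "tau": joint torques, N m; "tool_pos": TCP position; "tcp_rot": TCP orientation; "contact_force": force on the tool from outside, world axes, zero at the start; "moment": the same for the moment, N m; "grip_width": finger opening in mm.
Only numpy, scipy, OpenCV 4.12 (cv2) and the standard library are available. Lean on these libraries where they do the work, as an engineer would, in place of code of your own. Each camera call takes 0.05 s, during which the arm holds its last target.

## Task

Try all three tack drivers in the rack: press each one's thumb cap down slowly through its stroke until its rod is fully home, but if the resistance rises before the end, stop there and do not force it; never press a cap with more than 18 N. Leave the two that run freely standing seated in the rack with their rods fully home, take the jammed one out by its barrel (leaving its rod where it stopped) and stand it upright in the scrap tray. Leave everything else on the bench where it is.

Things in the scene. Friction and masses are not known exactly. Their poses are not given: they have to be found in the camera images.
- rack: fixed wooden rack block on the bench, 70 (x) x 240 (y) x 40 mm high, with three round sockets (43 mm wide, 35 mm deep) in a row along its y axis at y = +80, 0 and -80 mm. Origin: centre of its underside; z up. Its place and yaw vary; it stands on one side of the bench (left or right) and the tray on the other.
- tray_floor (a point): fixed open scrap tray of dark steel, 150 x 150 mm, rim 22 mm above the bench, empty. This point is the centre of its inner floor (4 mm above the bench); axes along the tray's sides.
- barrel_a (a point): grip point of the tack driver that starts in the rack's y = +80 mm socket: an upright round aluminium barrel, 34 mm diameter, 90 mm long, with a flat foot flange 40 mm across and 6 mm high, loose in its socket (stands 5 mm above the bench, so its top is 95 mm above it), about 0.25 kg in all. The point is on its axis, 72 mm above its foot and 18 mm below its top; z along the axis. All three drivers look alike.
- cap_a: thumb cap of that driver, a black disc 28 mm across and 6 mm thick on a rod on the barrel's axis; the origin is the centre of its top face, z up. Top face is 32 mm above the barrel's top with the rod fully out, 12 mm with it fully home. The cap itself is cushioned on the rod by a spring: 3 N per mm, 5 mm until it bottoms.
- rod_a (a joint): how far that driver's rod is pushed in, m: 0 fully out, 0.020 fully home (end of the stroke). Starts 0 to 3 mm in. It slides against a steady rub of about 3 N and stays where it is left. Exactly one of the three drivers has a bent tack hidden inside: its rod runs freely at first, then is stopped hard at 7 to 13 mm. Which one differs each time and cannot be seen.
- barrel_b (a point): grip point of the tack driver that starts in the rack's middle socket: an upright round aluminium barrel, 34 mm diameter, 90 mm long, with a flat foot flange 40 mm across and 6 mm high, loose in its socket (stands 5 mm above the bench, so its top is 95 mm above it), about 0.25 kg in all. The point is on its axis, 72 mm above its foot and 18 mm below its top; z along the axis. All three drivers look alike.
- cap_b: thumb cap of that driver, a black disc 28 mm across and 6 mm thick on a rod on the barrel's axis; the origin is the centre of its top face, z up. Top face is 32 mm above the barrel's top with the rod fully out, 12 mm with it fully home. The cap itself is cushioned on the rod by a spring: 3 N per mm, 5 mm until it bottoms.
- rod_b (a joint): how far that driver's rod is pushed in, m: 0 fully out, 0.020 fully home (end of the stroke). Starts 0 to 3 mm in. It slides against a steady rub of about 3 N and stays where it is left. Exactly one of the three drivers has a bent tack hidden inside: its rod runs freely at first, then is stopped hard at 7 to 13 mm. Which one differs each time and cannot be seen.
- barrel_c (a point): grip point of the tack driver that starts in the rack's y = -80 mm socket: an upright round aluminium barrel, 34 mm diameter, 90 mm long, with a flat foot flange 40 mm across and 6 mm high, loose in its socket (stands 5 mm above the bench, so its top is 95 mm above it), about 0.25 kg in all. The point is on its axis, 72 mm above its foot and 18 mm below its top; z along the axis. All three drivers look alike.
- cap_c: thumb cap of that driver, a black disc 28 mm across and 6 mm thick on a rod on the barrel's axis; the origin is the centre of its top face, z up. Top face is 32 mm above the barrel's top with the rod fully out, 12 mm with it fully home. The cap itself is cushioned on the rod by a spring: 3 N per mm, 5 mm until it bottoms.
- rod_c (a joint): how far that driver's rod is pushed in, m: 0 fully out, 0.020 fully home (end of the stroke). Starts 0 to 3 mm in. It slides against a steady rub of about 3 N and stays where it is left. Exactly one of the three drivers has a bent tack hidden inside: its rod runs freely at first, then is stopped hard at 7 to 13 mm. Which one differs each time and cannot be seen.
- heel: loose black rubber heel piece, about 78 x 56 x 12 mm, lying near the front of the rack; leave it alone. Origin: centre of its underside.
- tin: loose flat steel tin, 68 mm diameter, 26 mm high, standing behind the rack; leave it alone. Origin: centre of its underside.
- hammer: loose hammer lying beyond the rack and tray; leave it alone.
- jar: loose amber jar, 70 mm diameter, 85 mm high, beyond the rack and tray; leave it alone.
- brush: loose hand brush lying to the robot's right; leave it alone.
- halfsole: loose black rubber half sole lying to the robot's left; leave it alone.
Not all that is in view belongs to the job. Leave any brown or red look-alike of the part that bears barrel_c alone.

How it is judged (in metres and radians):
On the way:
1. all three rods have been pressed: two fully home, the jammed one to where it stops (((value of joint rod_a above 0.006 m and value of joint each of rod_b, rod_c above 0.018 m) or (value of joint rod_b above 0.006 m and value of joint each of rod_a, rod_c above 0.018 m) or (value of joint rod_c above 0.006 m and value of joint each of rod_a, rod_b above 0.018 m))), for 0.2 s.
At the end, for the whole second after the job is handed in: Two drivers seated in the rack (within 4 mm, 0.12 rad) with rods at least 18 of 20 mm in; the third, rod pressed and still over 6 mm in, stands upright (within 0.15 rad) on the tray floor, its axis within 60 mm of the tray centre along each side (((value of joint rod_a above 0.006 m and angle between barrel_a's own z axis and vertical below 0.15 rad and z of barrel_a in the frame of tray_floor between 0.066 and 0.078 m and x of barrel_a in the frame of tray_floor between -0.06 and 0.06 m and y of barrel_a in the frame of tray_floor between -0.06 and 0.06 m and value of joint each of rod_b, rod_c above 0.018 m and angle between each of barrel_b, barrel_c's own z axis and vertical below 0.12 rad and z of barrel_b in the frame of rack between 0.073 and 0.081 m and x of barrel_b in the frame of rack between -0.012 and 0.012 m and y of barrel_b in the frame of rack between -0.1 and 0.1 m and z of barrel_c in the frame of rack between 0.073 and 0.081 m and x of barrel_c in the frame of rack between -0.012 and 0.012 m and y of barrel_c in the frame of rack between -0.1 and 0.1 m) or (value of joint rod_b above 0.006 m and angle between barrel_b's own z axis and vertical below 0.15 rad and z of barrel_b in the frame of tray_floor between 0.066 and 0.078 m and x of barrel_b in the frame of tray_floor between -0.06 and 0.06 m and y of barrel_b in the frame of tray_floor between -0.06 and 0.06 m and value of joint each of rod_a, rod_c above 0.018 m and angle between each of barrel_a, barrel_c's own z axis and vertical below 0.12 rad and z of barrel_a in the frame of rack between 0.073 and 0.081 m and x of barrel_a in the frame of rack between -0.012 and 0.012 m and y of barrel_a in the frame of rack between -0.1 and 0.1 m and z of barrel_c in the frame of rack between 0.073 and 0.081 m and x of barrel_c in the frame of rack between -0.012 and 0.012 m and y of barrel_c in the frame of rack between -0.1 and 0.1 m) or (value of joint rod_c above 0.006 m and angle between barrel_c's own z axis and vertical below 0.15 rad and z of barrel_c in the frame of tray_floor between 0.066 and 0.078 m and x of barrel_c in the frame of tray_floor between -0.06 and 0.06 m and y of barrel_c in the frame of tray_floor between -0.06 and 0.06 m and value of joint each of rod_a, rod_b above 0.018 m and angle between each of barrel_a, barrel_b's own z axis and vertical below 0.12 rad and z of barrel_a in the frame of rack between 0.073 and 0.081 m and x of barrel_a in the frame of rack between -0.012 and 0.012 m and y of barrel_a in the frame of rack between -0.1 and 0.1 m and z of barrel_b in the frame of rack between 0.073 and 0.081 m and x of barrel_b in the frame of rack between -0.012 and 0.012 m and y of barrel_b in the frame of rack between -0.1 and 0.1 m))); the robot touches nothing.
It fails at once if a thumb cap is pressed with more than 18 N (contact force between any of cap_a, cap_b, cap_c and anything else above 18 N).
It fails at once if a bystander is moved by more than 30 mm (distance of any of heel, tin, hammer, jar, brush, halfsole from where it was at the start of the episode above 0.03 m).
It also fails if it takes over 54 s, if anything falls off the work surface, if the arm or the gripper's body presses on something with over 40 N, if the wrist force passes 120 N, or if a joint passes its speed limit or range.

## Working session

There is one attempt and no reset: what is moved stays moved. The work goes in short steps, Python scripts to look and compute and a shell command to move; the robot and the scene stay as the last step left them, time stands still between calls to the robot, and variables do not carry over. Pictures are saved under pics/ and viewed, and the job is handed in when it is done.

```bash
mkdir -p pics; python3 - <<'E'
from plant import *
import cv2,numpy as np,pickle
print(get_obs())
for n in("scene","top"):
    p,d=capture(n);c=calibration(n);print(n,c)
    cv2.imwrite(f"pics/{n}0.png",cv2.cvtColor(p,cv2.COLOR_RGB2BGR)); np.savez(f"{n}0.npz",p=p,d=d)
E
```

```text
{'time': 0.0, 'joint_positions': array([ 1.04701873e+00,  3.42728211e-01,  1.52503042e+00, -2.82434956e-07,
        1.27539403e+00, -1.46024111e-01]), 'dq': array([ 5.91955260e-04,  8.81713947e-04,  9.19416813e-04, -3.43451516e-04,
       -9.85369894e-05, -2.31368683e-04]), 'tau': array([ 1.45356520e-03, -4.31243455e+01, -2.44226807e+01,  7.18191988e-02,
        5.57570206e-02, -1.26895316e-04]), 'tool_pos': array([193.43964914, 487.66151614, 251.03740665]), 'tcp_rot': array([-3.14004921e+00, -2.26722790e-04,  2.76383908e+00]), 'contact_force': array([-0.03465011,  0.90658578, -0.47727183]), 'moment': array([-0.00563833, -0.00345134, -0.02307968]), 'grip_width': 91.68464680109435}
scene {'fovy': 47.85406721008919, 'cx': 259.241920607665, 'cy': 201.66306254063159, 'R': array([[-0.47799271,  0.87834272,  0.00608539],
       [ 0.67151273,  0.36988459, -0.64207168],
       [-0.56620988, -0.30281917, -0.76662046]]), 't': array([ 259.43798075, -298.24533549, 1671.68885586])}
top {'fovy': 52.903180347011606, 'cx': 245.9003802132843, 'cy': 190.34201712431522, 'R': array([[-0.00711558, -0.99990169, -0.01208211],
       [-0.98192123,  0.00927213, -0.18906274],
       [ 0.18915618,  0.01051839, -0.98189068]]), 't': array([  12.57159283,  573.71357977, 1210.65240661])}
```

View pics/scene0.png

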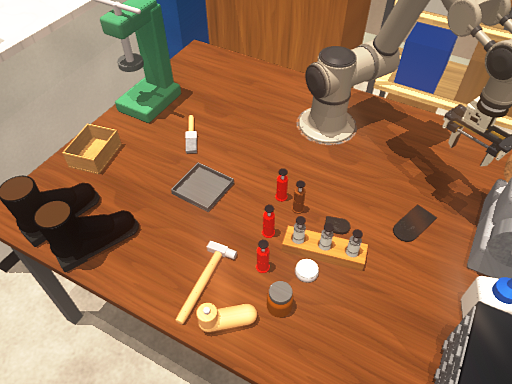

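View pics/top0.png

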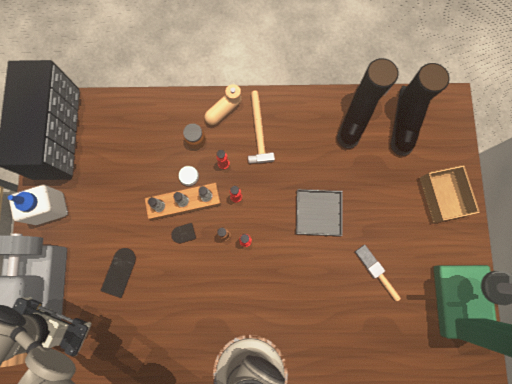

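The scene view shows the rack at about (325,247), with three grey drivers at (299,231), (326,238) and (355,244). The tray is at (203,187). Red look-alikes stand at (282,187), (268,221) and (263,257), and a brown one at (299,197). Only the grey ones stand in the rack sockets, so those are the ones meant. I'll confirm that in enlarged crops.

```bash
python3 - <<'E'
import cv2
a=cv2.imread("pics/scene0.png")[170:280,250:390]; cv2.imwrite("pics/sc.png",cv2.resize(a,None,fx=5.6,fy=5.4,interpolation=cv2.INTER_CUBIC))
a=cv2.imread("pics/top0.png")[150:260,135:265]; cv2.imwrite("pics/tc.png",cv2.resize(a,None,fx=5,fy=5,interpolation=cv2.INTER_CUBIC))
E
```

```text
(no output)
```

View pics/sc.png

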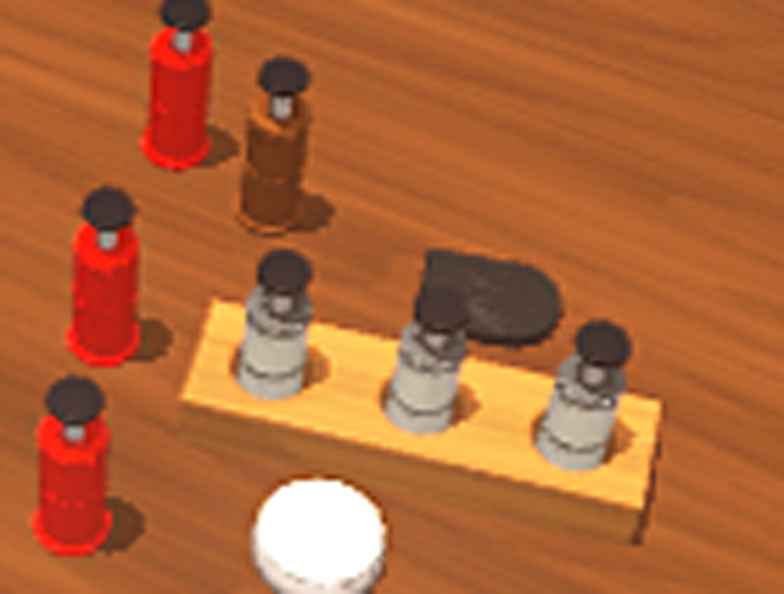

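View pics/tc.png

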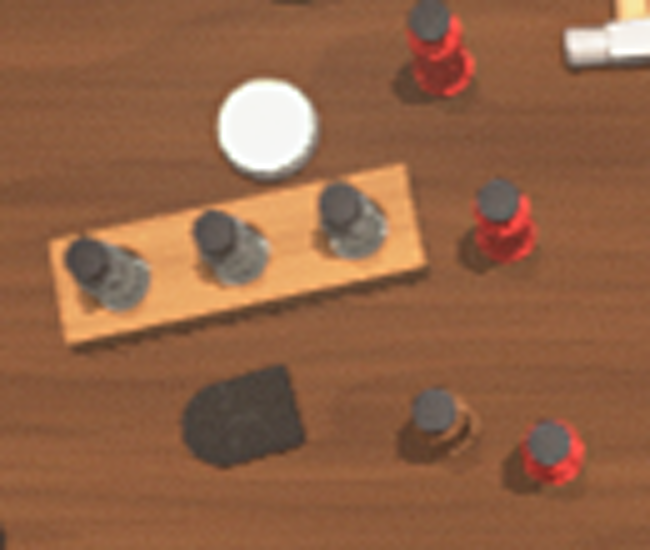

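The crops confirm it: three grey drivers in the rack, the red and brown ones free-standing outside it. Next I triangulate the caps, fit the rack and tray, and cross-check with depth.

```bash
cat > h.py <<'E'
import numpy as np,cv2
from plant import calibration
def cam(n):
    c=calibration(n);f=192/np.tan(np.radians(c["fovy"]/2));K=np.array([[f,0,c["cx"]],[0,f,c["cy"]],[0,0,1]])
    return K,np.array(c["R"]),np.array(c["t"])
def tri(a,b):
    Ks,Rs,ts=cam("scene");Kt,Rt,tt=cam("top")
    X=cv2.triangulatePoints(Ks@np.c_[Rs,ts],Kt@np.c_[Rt,tt],np.float64(a).reshape(-1,2).T,np.float64(b).reshape(-1,2).T)
    return (X[:3]/X[3]).T
def onz(n,uv,z):
    K,R,t=cam(n);C=-R.T@t;o=[]
    for u,v in np.atleast_2d(uv):
        d=R.T@np.linalg.inv(K)@[u,v,1];o.append(C+d*(z-C[2])/d[2])
    return np.array(o)
def cloud(n,d):
    K,R,t=cam(n);v,u=np.mgrid[:d.shape[0],:d.shape[1]]
    P=np.linalg.inv(K)@np.stack([u.ravel(),v.ravel(),np.ones(u.size)])*d.ravel()
    return (R.T@(P-t[:,None])).T.reshape(d.shape+(3,))
def proj(n,X):
    K,R,t=cam(n);x=K@(R@np.atleast_2d(X).T+t[:,None]);return (x[:2]/x[2]).T
E
python3 - <<'E'
from h import *
np.set_printoptions(precision=1,suppress=True)
print("caps",tri([(357.7,233.7),(328.9,226.7),(300.9,220.4)],[(153.4,201.6),(177.8,196.8),(203.6,191)]))
q=np.array([(50,241),(405,165),(427,266),(70,345)])/5+[135,150]
r=onz("top",q,40);print("rack",r,r.mean(0),np.degrees(np.arctan2(*(r[1]-r[0])[1::-1])),np.degrees(np.arctan2(*(r[2]-r[3])[1::-1])))
q=np.array([(213,300),(660,402),(640,508),(182,398)])/[5.6,5.4]+[250,170]
r=onz("scene",q,40);print("rack s",r,r.mean(0))
for n in("scene","top"):
    f=np.load(n+"0.npz");C=cloud(n,f["d"]);g=f["p"].astype(int)
    m=(f["d"]>0)&(C[...,2]>112)&(C[...,2]<140)&(g.max(2)<110)&(C[...,0]>400)&(C[...,0]<750)&(C[...,1]<350)&(C[...,1]>-50)
    k,l,s,c=cv2.connectedComponentsWithStats(m.astype(np.uint8))
    for i in range(1,k):
        if s[i,4]>8: 
            mm=l==i;print(n,c[i],s[i,4],np.median(C[mm],0),C[mm][:,:2].mean(0))
    m=(abs(C[...,2]-40)<5)&(g[...,0]>150)&(g[...,2]<120)
    k,l,s,c=cv2.connectedComponentsWithStats(m.astype(np.uint8))
    for i in range(1,k):
        if s[i,4]>100: rr=cv2.minAreaRect(C[l==i][:,:2].astype(np.float32));print(n,"rk",rr,np.median(C[l==i][:,2]))
E
python3 - <<'E'
import cv2
a=cv2.imread("pics/top0.png")[180:245,285:355]; cv2.imwrite("pics/tr.png",cv2.resize(a,None,fx=8,fy=8,interpolation=cv2.INTER_CUBIC))
E
```

```text
caps [[527.4 296.6 120.6]
 [542.5 219.3 120.5]
 [559.8 140.5 119.7]]
rack [[553.3 342.8  40. ]
 [602.5 107.5  40. ]
 [534.2  92.4  40. ]
 [483.9 326.7  40. ]] [543.5 217.3  40. ] -78.17910509285369 -77.86726662922155
rack s [[537.2  95.8  40. ]
 [486.5 330.7  40. ]
 [555.3 344.3  40. ]
 [604.5 110.7  40. ]] [545.9 220.4  40. ]
scene [282.7 171.8] 49 [416.5  14.  122.8] [416.4  12.9]
scene [300.4 183.9] 50 [436.5  82.1 122.2] [436.   82.3]
scene [269.  208.4] 58 [566.8  43.6 122.5] [565.8  43.7]
scene [300.4 220. ] 64 [564.  141.7 126.8] [563.5 141.7]
scene [328.4 227. ] 70 [547.  219.4 124.4] [546.6 219.6]
scene [357.1 233.4] 65 [531.  297.7 127. ] [530.7 297.4]
scene [262.9 243.8] 70 [681.9  86.2 122. ] [682.2  86.4]
scene rk ((545.3991088867188, 219.84829711914062), (74.41169738769531, 239.6387939453125), 12.107206344604492) 40.3114215572875
top [220.4 153.5] 51 [680.8  88.  121.9] [680.2  87. ]
top [202.6 190.6] 50 [560.9 141.3 126.5] [560.6 141.2]
top [234.2 189.8] 49 [562.5  44.  121.6] [563.   43.5]
top [177.4 196.2] 51 [544.6 220.2 123.9] [543.9 219.2]
top [151.8 201.5] 49 [528.8 296.6 126.9] [527.8 297.4]
top [221.1 232. ] 58 [432.4  83.7 122.1] [432.4  83.5]
top [244.1 238.4] 40 [412.2  13.9 122.3] [412.5  13.6]
top rk ((544.8259887695312, 221.57876586914062), (71.72570037841797, 240.74215698242188), 12.161942481994629) 39.95739234931622
```

View pics/tr.png

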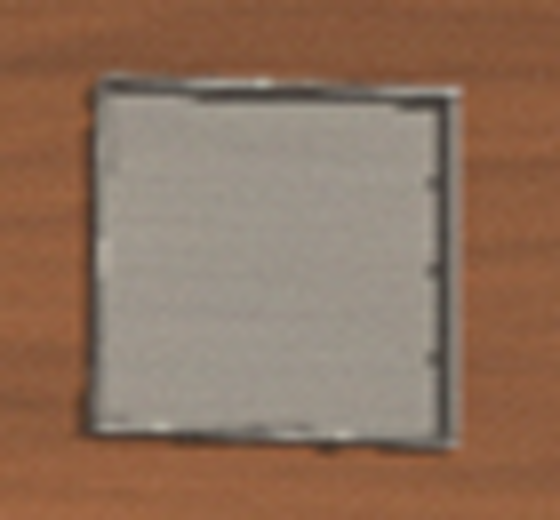

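```bash
cat >> h.py <<'E'
def to(x,y,z):
    from plant import get_obs
    from scipy.spatial.transform import Rotation as Ro
    o=get_obs();R=Ro.from_euler('xyz',o['tcp_rot']).as_matrix()
    np.set_printoptions(precision=2,suppress=True)
    print('t',o['time'],'pos',o['tool_pos'],'yaw',np.degrees(o['tcp_rot']),'F',o['contact_force'],'w',o['grip_width'])
    print('tool shift',R.T@(np.array([x,y,z])-o['tool_pos']))
E
python3 - <<'E'
from h import *
q=np.array([(95,85),(460,90),(455,445),(95,432)])/8+[285,180]
r=onz("top",q,22);print(r,r.mean(0))
E
python3 -m jog '[1,0,0,0,8.1,1,0,0,0,8.1,1,0,0,0,8.1,1,0,0,0,8.1,1,0,0,0,8.1]'
python3 -m jog '[1,0,0,0,8.1,1,0,0,0,8.1]'
python3 -c "
from h import *
to(529,297,165)"
```

```text
[[ 577.53236143 -163.08471125   22.        ]
 [ 573.95727552 -315.79421842   22.        ]
 [ 425.81923733 -305.70054068   22.        ]
 [ 432.32045563 -158.42924534   22.        ]] [ 502.40733248 -235.75217892   22.        ]
time: 0.6
tool_pos: [192.8, 486.6, 248.9]
tcp_rot: [-3.136, 0.004, 2.032]
contact_force: [-0.4, -0.3, 0.2]
grip_width: 56.2
time: 0.8
tool_pos: [192.6, 486.2, 248.0]
tcp_rot: [-3.136, 0.007, 1.737]
contact_force: [0.2, 0.1, -0.2]
grip_width: 40.1
t 0.8 pos [192.58 486.19 248.03] yaw [-179.68    0.38   99.5 ] F [ 0.18  0.1  -0.16] w 40.093703694101265
tool shift [-241.57  301.03   82.99]
```

```bash
python3 -m jog '[1,-29,36,5,-1,1,-29,36,5,-1,1,-29,36,5,0,1,-29,36,5,0,1,-29,36,5,0]'
python3 -m jog '[1,-29,36,10,0,1,-29,36,10,0,1,-29,36,10,0]'
python3 -c "
from h import *
to(529,297,165)"
```

```text
time: 1.3
tool_pos: [397.1, 376.7, 221.0]
tcp_rot: [-3.133, 0.006, 1.777]
contact_force: [-0.3, 1.2, 0.1]
grip_width: 2.0
time: 1.6
tool_pos: [524.9, 309.9, 189.3]
tcp_rot: [-3.133, 0.005, 1.777]
contact_force: [0.4, 1.8, 1.0]
grip_width: 0.2
t 1.6 pos [524.93 309.86 189.27] yaw [-179.51    0.3   101.8 ] F [0.39 1.81 1.01] w 0.24712418482319787
tool shift [-13.29   1.57  24.33]
```

```bash
python3 -m jog '[1,-13.3,1.6,12,0,1,0,0,10,0,1,0,0,0,0]'
python3 - <<'E'
from h import *
from plant import capture
to(529,297,155)
for n,(x,y) in (("scene",(357,233)),("top",(153,201))):
    p,d=capture(n); a=cv2.cvtColor(p,cv2.COLOR_RGB2BGR)[y-40:y+30,x-40:x+40]
    cv2.imwrite(f"pics/{n}1.png",cv2.resize(a,None,fx=6,fy=6,interpolation=cv2.INTER_CUBIC))
E
```

```text
time: 1.9
tool_pos: [533.2, 292.0, 162.6]
tcp_rot: [-3.129, 0.007, 1.769]
contact_force: [-1.2, 0.1, 0.1]
grip_width: 0.6
t 1.9 pos [533.2  292.04 162.56] yaw [-179.29    0.39  101.36] F [-1.25  0.15  0.06] w 0.5738079024141441
tool shift [ 5.74 -3.05  7.56]
```

View pics/scene1.png

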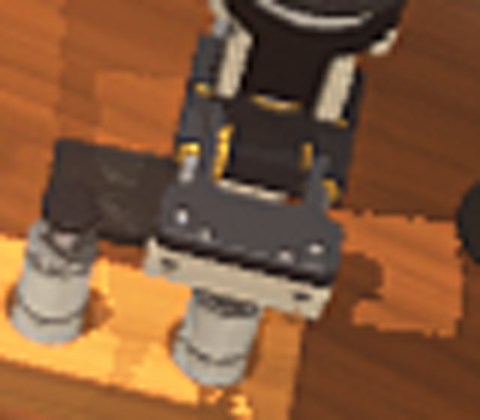

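View pics/top1.png

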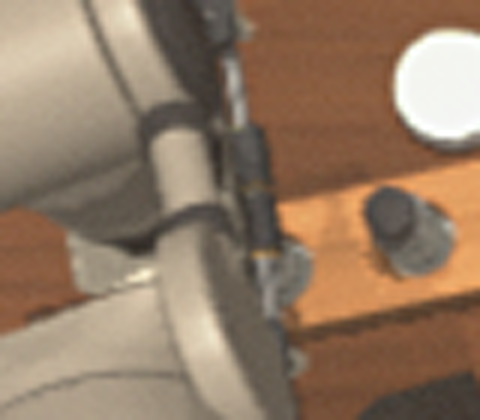

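```bash
python3 -m jog '[1,4.5,-2.5,1,0,1,1,-0.5,1,0,1,0,0,0,0]'
python3 -c "
from h import *
to(529,297,155)"
```

```text
time: 2.3
tool_pos: [527.5, 301.3, 164.5]
tcp_rot: [-3.135, 0.005, 1.775]
contact_force: [-0.0, 0.3, -0.7]
grip_width: 0.8
t 2.3 pos [527.49 301.35 164.49] yaw [-179.62    0.3   101.7 ] F [-0.04  0.25 -0.75] w 0.8265391314226911
tool shift [-4.51  0.66  9.51]
```

```bash
python3 -m jog '[1,0,0,0,0,1,0,0,0,0]'; python3 -c "
from h import *
to(529,297,155)"; python3 -m jog '[1,-2,0,1,0,1,0,0,2,0]';python3 -c "
from h import *
to(529,297,155)"
```

```text
time: 2.5
tool_pos: [527.0, 302.4, 165.3]
tcp_rot: [-3.136, 0.005, 1.777]
contact_force: [-0.1, 0.0, -0.2]
grip_width: 0.4
t 2.5 pos [527.02 302.42 165.33] yaw [-179.69    0.28  101.8 ] F [-0.14  0.01 -0.22] w 0.4182126122032381
tool shift [-5.66  0.89 10.36]
time: 2.7
tool_pos: [527.6, 300.5, 162.8]
tcp_rot: [-3.137, 0.005, 1.777]
contact_force: [0.8, 0.3, 0.1]
grip_width: 0.6
t 2.7 pos [527.63 300.47 162.76] yaw [-179.76    0.27  101.82] F [0.78 0.3  0.08] w 0.5819909396379911
tool shift [-3.64  0.66  7.78]
```

```bash
python3 -m jog '[1,-2,0,2,0,1,-1,0,2,0,1,0,0,0,0]';python3 -c "
from h import *
to(529,297,155)"; python3 -m jog '[1,0,0,1.5,0,1,0,0,0.5,0]'; python3 -m jog '[1,0,0,1,0]'
```

```text
time: 3.0
tool_pos: [528.3, 296.7, 157.8]
tcp_rot: [-3.136, 0.005, 1.776]
contact_force: [-0.5, -0.3, 0.4]
grip_width: 0.3
t 3.0 pos [528.26 296.71 157.8 ] yaw [-179.7     0.29  101.78] F [-0.5  -0.34  0.38] w 0.3030306781403717
tool shift [0.15 0.8  2.8 ]
time: 3.2
tool_pos: [528.3, 296.5, 155.5]
tcp_rot: [-3.136, 0.005, 1.776]
contact_force: [-1.4, 0.3, 0.5]
grip_width: 0.2
time: 3.3
tool_pos: [528.4, 296.5, 154.5]
tcp_rot: [-3.136, 0.005, 1.776]
contact_force: [0.6, 0.0, -0.3]
grip_width: 0.3
```

```bash
for i in 1; do :; done; python3 -m jog '[1,0,0,1,0,1,0,0,1,0]'; python3 -m jog '[1,0,0,1,0,1,0,0,1,0]'; python3 -m jog '[1,0,0,1,0]'; python3 -m jog '[1,0,0,1,0]'
```

```text
time: 3.5
tool_pos: [528.4, 296.6, 152.4]
tcp_rot: [-3.136, 0.005, 1.776]
contact_force: [0.5, -0.1, -0.4]
grip_width: 0.5
time: 3.7
tool_pos: [528.6, 296.7, 150.7]
tcp_rot: [-3.137, 0.005, 1.776]
contact_force: [-0.8, 0.0, 2.3]
grip_width: 0.5
time: 3.8
tool_pos: [528.6, 296.7, 149.9]
tcp_rot: [-3.138, 0.005, 1.776]
contact_force: [-0.3, 0.2, 2.2]
grip_width: 0.3
time: 3.9
tool_pos: [528.7, 296.8, 149.1]
tcp_rot: [-3.138, 0.005, 1.776]
contact_force: [-1.3, -0.3, 3.1]
grip_width: 0.4
```

```bash
python3 -m jog '[1,0,0,1,0,1,0,0,1,0]'; python3 -m jog '[1,0,0,1,0,1,0,0,1,0]'; python3 -m jog '[1,0,0,1,0]'; python3 -m jog '[1,0,0,1,0]'
```

```text
time: 4.1
tool_pos: [528.7, 296.8, 147.3]
tcp_rot: [-3.138, 0.005, 1.776]
contact_force: [-1.3, -0.4, 2.8]
grip_width: 0.1
time: 4.3
tool_pos: [528.7, 296.8, 145.1]
tcp_rot: [-3.138, 0.005, 1.776]
contact_force: [-0.8, -0.9, 2.2]
grip_width: 0.4
time: 4.4
tool_pos: [528.7, 296.8, 144.0]
tcp_rot: [-3.138, 0.005, 1.776]
contact_force: [-0.6, -0.6, 2.1]
grip_width: 0.6
time: 4.5
tool_pos: [528.7, 296.8, 142.9]
tcp_rot: [-3.138, 0.005, 1.776]
contact_force: [-0.4, -0.8, 3.1]
grip_width: 0.4
```

```bash
python3 -m jog '[1,0,0,1,0]'; python3 -m jog '[1,0,0,1,0]'
```

```text
time: 4.6
tool_pos: [528.6, 296.8, 141.8]
tcp_rot: [-3.138, 0.005, 1.776]
contact_force: [-0.1, -0.9, 2.5]
grip_width: 0.6
time: 4.7
tool_pos: [528.6, 296.8, 140.7]
tcp_rot: [-3.138, 0.005, 1.776]
contact_force: [-0.0, 0.1, 3.4]
grip_width: 0.2
```

```bash
python3 -m jog '[1,0,0,1,0]'; python3 -m jog '[1,0,0,1,0]'; python3 -m jog '[1,0,0,1,0]'
```

```text
time: 4.8
tool_pos: [528.6, 296.8, 139.6]
tcp_rot: [-3.138, 0.005, 1.776]
contact_force: [-1.2, -0.1, 3.4]
grip_width: 0.2
time: 4.9
tool_pos: [528.6, 296.7, 138.5]
tcp_rot: [-3.138, 0.005, 1.776]
contact_force: [-1.4, -0.1, 2.9]
grip_width: 0.4
time: 5.0
tool_pos: [528.6, 296.7, 137.4]
tcp_rot: [-3.138, 0.005, 1.776]
contact_force: [-0.5, -0.6, 2.6]
grip_width: 0.6
```

```bash
python3 -m jog '[1,0,0,1,0]'; python3 -m jog '[1,0,0,1,0]';  python3 -m jog '[1,0,0,1,0]'
```

```text
time: 5.1
tool_pos: [528.6, 296.7, 136.3]
tcp_rot: [-3.138, 0.005, 1.776]
contact_force: [-0.5, -0.5, 2.8]
grip_width: 0.4
time: 5.2
tool_pos: [528.6, 296.7, 135.2]
tcp_rot: [-3.138, 0.005, 1.776]
contact_force: [-1.1, 0.4, 2.6]
grip_width: 0.3
time: 5.3
tool_pos: [528.6, 296.7, 134.1]
tcp_rot: [-3.138, 0.005, 1.776]
contact_force: [-0.2, 0.4, 2.6]
grip_width: 0.5
```

```bash
python3 -m jog '[1,0,0,1,0]'; python3 -m jog '[1,0,0,1,0]';  python3 -m jog '[1,0,0,1,0]'
```

```text
time: 5.4
tool_pos: [528.6, 296.7, 133.0]
tcp_rot: [-3.138, 0.005, 1.776]
contact_force: [-1.2, -0.9, 2.2]
grip_width: 0.1
time: 5.5
tool_pos: [528.6, 296.7, 131.9]
tcp_rot: [-3.138, 0.005, 1.776]
contact_force: [-1.2, 0.2, 1.6]
grip_width: 0.6
time: 5.6
tool_pos: [528.6, 296.7, 130.9]
tcp_rot: [-3.138, 0.005, 1.776]
contact_force: [-1.0, -0.3, 4.9]
grip_width: 0.5
```

```bash
python3 -m jog '[1,0,0,1,0]'; python3 -m jog '[1,0,0,0.7,0]'
```

```text
time: 5.7
tool_pos: [528.7, 296.8, 130.1]
tcp_rot: [-3.139, 0.005, 1.776]
contact_force: [-1.3, -0.6, 6.9]
grip_width: 0.2
time: 5.8
tool_pos: [528.9, 296.9, 129.9]
tcp_rot: [-3.139, 0.004, 1.776]
contact_force: [-1.1, -0.8, 7.1]
grip_width: 1.1
```

Left driver (L) ran at about 3 N and stopped at TCP z ≈ 130, so it is home and free. On to the middle one.

```bash
python3 -m jog '[1,0,0,-3,0,1,0,0,-12,0,1,0,0,-15,0,1,0,0,-8,0]'; python3 -c "
from h import *
to(545,219.5,162)"
```

```text
time: 6.2
tool_pos: [528.4, 296.8, 168.3]
tcp_rot: [-3.136, 0.005, 1.776]
contact_force: [0.5, 0.0, -0.7]
grip_width: 0.5
t 6.2 pos [528.38 296.77 168.26] yaw [-179.7     0.29  101.77] F [ 0.53  0.02 -0.72] w 0.4761317349653695
tool shift [-79.     0.54   6.65]
```

```bash
python3 -m jog '[1,-25,0,0,0,1,-25,0,0,0,1,-16,0,0,0,1,-5,0,0,0,1,0,0,0,0]'; python3 -m jog '[1,0,0,0,0,1,0,0,0,0]'; python3 -c "
from h import *
to(545,219.5,156)"
```

```text
time: 6.7
tool_pos: [544.2, 226.2, 171.3]
tcp_rot: [-3.141, 0.004, 1.777]
contact_force: [-1.1, 0.4, 0.5]
grip_width: 0.4
time: 6.9
tool_pos: [543.9, 227.2, 171.2]
tcp_rot: [-3.14, 0.003, 1.778]
contact_force: [0.4, 0.3, 0.3]
grip_width: 0.5
t 6.9 pos [543.92 227.24 171.15] yaw [-179.93    0.18  101.85] F [0.4  0.31 0.26] w 0.48538867039843275
tool shift [-7.75 -0.52 15.18]
```

```bash
python3 -m jog '[1,-4,0,5,0,1,-2,0,4,0,1,-1,0,2,0,1,0,0,1,0]'; python3 -c "
from h import *
to(545,219.5,156)"
```

```text
time: 7.3
tool_pos: [544.8, 221.5, 157.6]
tcp_rot: [-3.139, 0.003, 1.78]
contact_force: [-0.8, 0.1, -0.1]
grip_width: 0.7
t 7.3 pos [544.77 221.45 157.62] yaw [-179.87    0.17  101.99] F [-0.78  0.12 -0.08] w 0.7317775421468553
tool shift [-1.95 -0.17  1.63]
```

```bash
python3 -m jog '[1,-1.5,0,1,0,1,-0.5,0,1,0]'; python3 -m jog '[1,0,0,1,0,1,0,0,1,0]'; python3 -m jog '[1,0,0,1,0,1,0,0,1,0]';python3 -m jog '[1,0,0,1,0]';python3 -m jog '[1,0,0,1,0]'
```

```text
time: 7.5
tool_pos: [545.1, 219.5, 155.2]
tcp_rot: [-3.139, 0.003, 1.78]
contact_force: [0.2, 0.3, -0.5]
grip_width: 0.2
time: 7.7
tool_pos: [545.2, 219.4, 153.2]
tcp_rot: [-3.139, 0.003, 1.78]
contact_force: [0.3, -1.3, 0.0]
grip_width: 0.5
time: 7.9
tool_pos: [545.3, 219.4, 151.2]
tcp_rot: [-3.14, 0.003, 1.78]
contact_force: [0.7, -0.5, -0.5]
grip_width: 0.4
time: 8.0
tool_pos: [545.3, 219.4, 150.1]
tcp_rot: [-3.14, 0.003, 1.78]
contact_force: [0.7, -0.2, 0.7]
grip_width: 0.5
time: 8.1
tool_pos: [545.3, 219.5, 149.1]
tcp_rot: [-3.14, 0.003, 1.78]
contact_force: [0.7, 0.0, 2.6]
grip_width: 0.3
```

```bash
python3 -m jog '[1,0,0,1,0]'; python3 -m jog '[1,0,0,1,0]'; python3 -m jog '[1,0,0,1,0]'
```

```text
time: 8.2
tool_pos: [545.4, 219.5, 148.4]
tcp_rot: [-3.14, 0.003, 1.78]
contact_force: [-1.7, 0.5, 2.7]
grip_width: 0.3
time: 8.3
tool_pos: [545.5, 219.5, 147.6]
tcp_rot: [-3.141, 0.003, 1.78]
contact_force: [-0.6, -0.5, 2.7]
grip_width: 0.2
time: 8.4
tool_pos: [545.6, 219.6, 146.7]
tcp_rot: [-3.141, 0.003, 1.78]
contact_force: [-0.0, -1.1, 2.3]
grip_width: 0.2
```

```bash
python3 -m jog '[1,0,0,1,0]'; python3 -m jog '[1,0,0,1,0]'; python3 -m jog '[1,0,0,1,0]'
```

```text
time: 8.5
tool_pos: [545.6, 219.5, 145.8]
tcp_rot: [-3.141, 0.003, 1.78]
contact_force: [0.0, 0.6, 2.6]
grip_width: 0.3
time: 8.6
tool_pos: [545.6, 219.6, 144.8]
tcp_rot: [-3.141, 0.003, 1.78]
contact_force: [-0.4, 0.7, 3.3]
grip_width: 0.4
time: 8.7
tool_pos: [545.6, 219.6, 143.8]
tcp_rot: [-3.141, 0.003, 1.78]
contact_force: [-0.6, 1.0, 3.0]
grip_width: 0.3
```

```bash
python3 -m jog '[1,0,0,1,0]'; python3 -m jog '[1,0,0,1,0]'
```

```text
time: 8.8
tool_pos: [545.6, 219.6, 142.7]
tcp_rot: [-3.141, 0.003, 1.78]
contact_force: [-1.1, 0.3, 3.3]
grip_width: 0.5
time: 8.9
tool_pos: [545.6, 219.6, 141.6]
tcp_rot: [-3.141, 0.003, 1.78]
contact_force: [-0.7, -0.3, 2.3]
grip_width: 0.3
```

```bash
python3 -m jog '[1,0,0,1,0]'; python3 -m jog '[1,0,0,1,0]'
```

```text
time: 9.0
tool_pos: [545.6, 219.5, 140.5]
tcp_rot: [-3.141, 0.003, 1.78]
contact_force: [-1.1, -0.6, 3.3]
grip_width: 1.0
time: 9.1
tool_pos: [545.5, 219.5, 139.4]
tcp_rot: [-3.141, 0.003, 1.78]
contact_force: [-0.1, -0.3, 2.0]
grip_width: 0.4
```

```bash
python3 -m jog '[1,0,0,1,0]'; python3 -m jog '[1,0,0,1,0]'
```

```text
time: 9.2
tool_pos: [545.5, 219.5, 138.3]
tcp_rot: [-3.141, 0.003, 1.78]
contact_force: [0.1, -0.7, 2.2]
grip_width: 0.2
time: 9.3
tool_pos: [545.5, 219.5, 137.2]
tcp_rot: [-3.141, 0.003, 1.78]
contact_force: [-0.6, -1.6, 2.2]
grip_width: 0.1
```

```bash
python3 -m jog '[1,0,0,1,0]'; python3 -m jog '[1,0,0,1,0]'
```

```text
time: 9.4
tool_pos: [545.5, 219.6, 136.1]
tcp_rot: [-3.141, 0.003, 1.78]
contact_force: [-0.9, 0.4, 3.3]
grip_width: 0.2
time: 9.5
tool_pos: [545.5, 219.5, 135.0]
tcp_rot: [-3.141, 0.003, 1.78]
contact_force: [-0.6, 0.2, 3.1]
grip_width: 0.4
```

```bash
python3 -m jog '[1,0,0,1,0]'; python3 -m jog '[1,0,0,1,0]'
```

```text
time: 9.6
tool_pos: [545.5, 219.5, 133.9]
tcp_rot: [-3.141, 0.003, 1.78]
contact_force: [-0.4, -0.4, 3.5]
grip_width: 0.4
time: 9.7
tool_pos: [545.5, 219.5, 132.8]
tcp_rot: [-3.141, 0.003, 1.78]
contact_force: [-1.9, 0.3, 3.5]
grip_width: 0.5
```

```bash
python3 -m jog '[1,0,0,1,0]'
```

```text
time: 9.8
tool_pos: [545.5, 219.5, 131.7]
tcp_rot: [-3.141, 0.003, 1.78]
contact_force: [-0.0, -0.0, 3.9]
grip_width: 0.6
```

```bash
python3 -m jog '[1,0,0,1,0]'; python3 -m jog '[1,0,0,1,0]'
```

```text
time: 9.9
tool_pos: [545.5, 219.5, 130.7]
tcp_rot: [-3.141, 0.003, 1.78]
contact_force: [-1.7, -0.6, 4.9]
grip_width: 0.6
time: 10.0
tool_pos: [545.7, 219.6, 130.0]
tcp_rot: [3.141, 0.003, 1.78]
contact_force: [-2.3, -1.2, 6.7]
grip_width: 0.3
```

```bash
python3 -m jog '[1,0,0,0.7,0]'
```

```text
time: 10.1
tool_pos: [545.9, 219.6, 129.8]
tcp_rot: [3.141, 0.003, 1.78]
contact_force: [-2.1, -0.7, 6.8]
grip_width: 0.2
```

The middle driver is home and free too. Now the right one, R.

```bash
python3 -m jog '[1,0,0,-3,0,1,0,0,-12,0,1,0,0,-15,0,1,0,0,-8,0]'; python3 -m jog '[1,-27,0,0,0,1,-26,0,0,0,1,-17,0,0,0,1,-5,0,0,0,1,0,0,0,0]'; python3 -m jog '[1,0,0,0,0,1,0,0,0,0]'; python3 -c "
from h import *
to(561.8,141.3,156)"
```

```text
time: 10.5
tool_pos: [545.3, 219.6, 168.3]
tcp_rot: [-3.14, 0.003, 1.78]
contact_force: [-0.9, 0.8, 0.8]
grip_width: 0.5
time: 11.0
tool_pos: [562.4, 145.1, 171.6]
tcp_rot: [3.139, 0.003, 1.782]
contact_force: [-0.3, -0.1, 0.1]
grip_width: 0.5
time: 11.2
tool_pos: [562.2, 146.3, 171.6]
tcp_rot: [3.139, 0.002, 1.782]
contact_force: [-0.4, -0.0, -0.3]
grip_width: 0.7
t 11.2 pos [562.16 146.26 171.63] yaw [179.83   0.12 102.12] F [-0.4  -0.02 -0.34] w 0.7469506651058245
tool shift [-4.74 -1.44 15.63]
```

```bash
python3 -m jog '[1,-3,-1,5,0,1,-2,-0.4,4,0,1,0,0,2,0,1,0,0,1,0]'; python3 -c "
from h import *
to(561.8,141.3,156)"; python3 -m jog '[1,0,0,1,0,1,0,0,1,0]'; python3 -m jog '[1,0,0,1,0]'; python3 -m jog '[1,0,0,1,0]'; python3 -m jog '[1,0,0,1,0]'; python3 -m jog '[1,0,0,1,0]'
```

```text
time: 11.6
tool_pos: [561.1, 142.5, 158.2]
tcp_rot: [3.139, 0.002, 1.785]
contact_force: [0.3, 0.5, -0.3]
grip_width: 0.3
t 11.6 pos [561.14 142.53 158.23] yaw [179.88   0.1  102.27] F [ 0.28  0.47 -0.27] w 0.2685281651498742
tool shift [-1.34  0.38  2.23]
time: 11.8
tool_pos: [561.1, 142.6, 155.9]
tcp_rot: [3.14, 0.002, 1.785]
contact_force: [-0.8, 0.0, 0.2]
grip_width: 0.6
time: 11.9
tool_pos: [561.1, 142.6, 154.8]
tcp_rot: [3.14, 0.002, 1.785]
contact_force: [-0.0, 0.3, 0.3]
grip_width: 0.4
time: 12.0
tool_pos: [561.2, 142.7, 153.8]
tcp_rot: [3.14, 0.002, 1.785]
contact_force: [0.5, 0.3, -0.4]
grip_width: 0.2
time: 12.1
tool_pos: [561.2, 142.7, 152.8]
tcp_rot: [3.139, 0.002, 1.785]
contact_force: [-0.1, -0.2, 0.7]
grip_width: 0.3
time: 12.2
tool_pos: [561.3, 142.7, 151.8]
tcp_rot: [3.139, 0.002, 1.785]
contact_force: [-0.6, 0.3, 0.6]
grip_width: 0.4
```

```bash
python3 -m jog '[1,0,0,1,0]'; python3 -m jog '[1,0,0,1,0]'; python3 -m jog '[1,0,0,1,0]'
```

```text
time: 12.3
tool_pos: [561.4, 142.7, 151.0]
tcp_rot: [3.139, 0.002, 1.785]
contact_force: [-1.1, 0.4, 2.9]
grip_width: 0.5
time: 12.4
tool_pos: [561.5, 142.7, 150.2]
tcp_rot: [3.138, 0.002, 1.785]
contact_force: [-0.8, 0.0, 3.4]
grip_width: 0.4
time: 12.5
tool_pos: [561.5, 142.7, 149.4]
tcp_rot: [3.138, 0.002, 1.785]
contact_force: [-0.7, 0.1, 2.9]
grip_width: 0.4
```

```bash
python3 -m jog '[1,0,0,1,0]'; python3 -m jog '[1,0,0,1,0]'; python3 -m jog '[1,0,0,1,0]'
```

```text
time: 12.6
tool_pos: [561.6, 142.7, 148.5]
tcp_rot: [3.138, 0.002, 1.785]
contact_force: [-1.2, -0.6, 1.8]
grip_width: 0.2
time: 12.7
tool_pos: [561.6, 142.7, 147.6]
tcp_rot: [3.138, 0.002, 1.785]
contact_force: [-0.6, 1.4, 1.8]
grip_width: 0.6
time: 12.8
tool_pos: [561.6, 142.7, 146.5]
tcp_rot: [3.137, 0.002, 1.785]
contact_force: [-1.0, 0.2, 3.3]
grip_width: 0.4
```

```bash
python3 -m jog '[1,0,0,1,0]'; python3 -m jog '[1,0,0,1,0]'
```

```text
time: 12.9
tool_pos: [561.6, 142.7, 145.4]
tcp_rot: [3.138, 0.002, 1.785]
contact_force: [-0.9, 0.1, 3.7]
grip_width: 0.7
time: 13.0
tool_pos: [561.6, 142.8, 144.4]
tcp_rot: [3.137, 0.002, 1.785]
contact_force: [-0.2, -0.1, 1.9]
grip_width: -0.0
```

```bash
python3 -m jog '[1,0,0,1,0]'
```

```text
time: 13.1
tool_pos: [561.6, 142.7, 143.3]
tcp_rot: [3.138, 0.002, 1.785]
contact_force: [-1.8, 0.3, 2.8]
grip_width: 0.1
```

```bash
python3 -m jog '[1,0,0,1,0]'
```

```text
time: 13.2
tool_pos: [561.6, 142.7, 142.1]
tcp_rot: [3.138, 0.002, 1.785]
contact_force: [-0.4, 0.5, 3.3]
grip_width: 0.4
```

```bash
python3 -m jog '[1,0,0,1,0]'
```

```text
time: 13.3
tool_pos: [561.6, 142.7, 141.0]
tcp_rot: [3.138, 0.002, 1.785]
contact_force: [-0.7, -0.3, 3.0]
grip_width: 0.6
```

```bash
python3 -m jog '[1,0,0,0.8,0]'
```

```text
time: 13.4
tool_pos: [561.5, 142.7, 140.1]
tcp_rot: [3.138, 0.002, 1.785]
contact_force: [-1.7, -0.1, 3.0]
grip_width: 0.8
```

```bash
python3 -m jog '[1,0,0,0.8,0]'
```

```text
time: 13.5
tool_pos: [561.5, 142.7, 139.2]
tcp_rot: [3.138, 0.002, 1.785]
contact_force: [-1.2, -0.5, 3.1]
grip_width: 0.5
```

```bash
python3 -m jog '[1,0,0,0.8,0]'
```

```text
time: 13.6
tool_pos: [561.6, 142.8, 138.5]
tcp_rot: [3.138, 0.002, 1.785]
contact_force: [-1.0, -0.2, 5.6]
grip_width: 0.9
```

```bash
python3 -m jog '[1,0,0,0.8,0]'
```

```text
time: 13.7
tool_pos: [561.8, 142.8, 138.1]
tcp_rot: [3.137, 0.002, 1.785]
contact_force: [-1.2, -0.9, 5.8]
grip_width: 0.3
```

```bash
python3 -m jog '[1,0,0,0.5,0]'
```

```text
time: 13.8
tool_pos: [562.1, 142.8, 138.1]
tcp_rot: [3.136, 0.002, 1.785]
contact_force: [-1.9, -0.6, 7.4]
grip_width: 0.3
```

R stopped hard at about 12.3 mm, where the force rose from 3 to 7 N with no advance. It is the jammed one. I back off and open the gripper.

```bash
python3 -m jog '[1,0,0,-3,0,1,0,0,-8,0,0.3,0,0,-10,0,0,0,0,-5,0,0,0,0,0,0]';python3 -m jog '[0,0,0,0,0,0,0,0,0,0,0,0,0,0,0]'; python3 - <<'E'
from h import *
from plant import capture
to(561.8,141.3,86)
for n in("scene","top"):
    p,d=capture(n); a=cv2.cvtColor(p,cv2.COLOR_RGB2BGR)
    np.savez(n+"2.npz",p=p,d=d)
    x,y=(315,225) if n=="scene" else (195,200)
    cv2.imwrite(f"pics/{n}2.png",cv2.resize(a[y-50:y+45,x-60:x+60],None,fx=6,fy=6,interpolation=cv2.INTER_CUBIC))
E
```

```text
time: 14.3
tool_pos: [562.1, 142.8, 165.7]
tcp_rot: [3.136, 0.002, 1.785]
contact_force: [-0.8, 0.5, -0.9]
grip_width: 20.0
time: 14.6
tool_pos: [561.9, 142.8, 165.5]
tcp_rot: [3.136, 0.002, 1.785]
contact_force: [0.5, 0.2, 0.1]
grip_width: 44.0
t 14.6 pos [561.9  142.79 165.46] yaw [179.7    0.11 102.27] F [0.5  0.19 0.08] w 43.992255834479145
tool shift [-1.28 -0.84 79.46]
```

View pics/scene2.png

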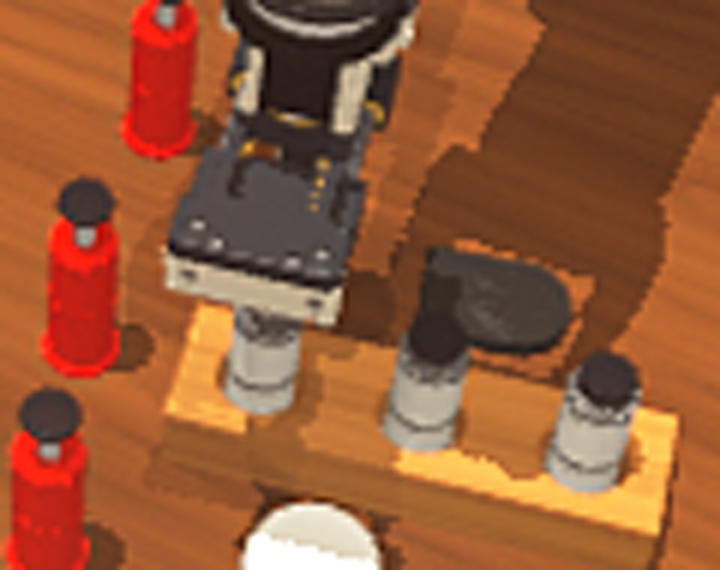

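View pics/top2.png

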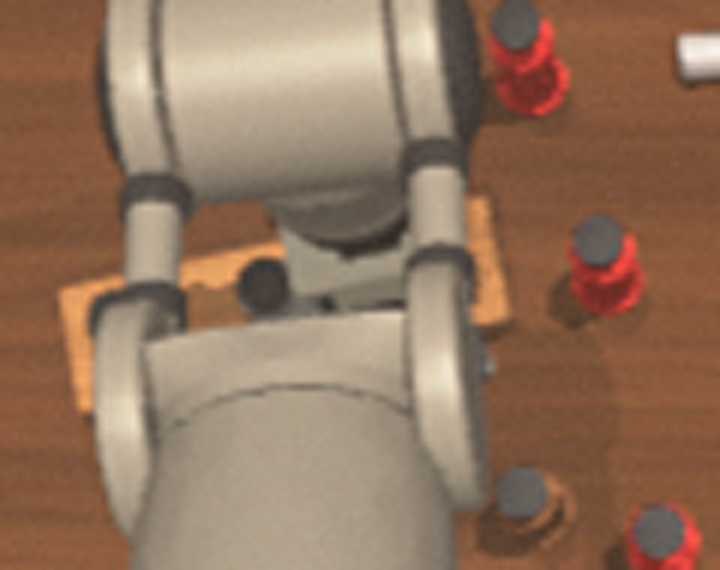

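The caps of L and M are down flush: L at crop (608,378), M at (437,333). R stands under the open gripper. I open fully and descend around R's barrel.

```bash
python3 -m jog '[0,-0.6,-0.4,0,0,0,-0.6,-0.4,0,0,0,0,0,0,0,0,0,0,0,0,0,0,0,0,0]'; python3 -c "
from h import *
to(561.8,141.3,86)"
```

```text
time: 15.2
tool_pos: [561.1, 141.2, 164.9]
tcp_rot: [3.137, 0.002, 1.785]
contact_force: [-0.0, 0.9, -0.4]
grip_width: 90.2
t 15.2 pos [561.14 141.2  164.91] yaw [179.75   0.1  102.26] F [-0.04  0.86 -0.39] w 90.1631098177038
tool shift [ 0.1   0.33 78.91]
```

```bash
python3 -m jog '[0,0,0,12,0,0,0,0,12,0,0,0,0,12,0]'; python3 -m jog '[0,0,0,10,0,0,0,0,8,0,0,0,0,4,0,0,0,0,2,0,0,0,0,0,0]'; python3 -c "
from h import *
to(561.8,141.3,86)"
```

```text
time: 15.5
tool_pos: [562.1, 141.3, 127.8]
tcp_rot: [3.134, 0.002, 1.785]
contact_force: [-0.4, -0.1, -0.3]
grip_width: 91.8
time: 16.0
tool_pos: [560.5, 141.1, 97.8]
tcp_rot: [3.141, 0.001, 1.785]
contact_force: [-0.3, 0.2, -0.5]
grip_width: 91.8
t 16.0 pos [560.45 141.07  97.77] yaw [179.94   0.08 102.26] F [-0.27  0.17 -0.54] w 91.77509114116376
tool shift [-0.04  1.35 11.77]
```

```bash
python3 -m jog '[0,0,0.5,5,0,0,0,0.5,4,0,0,0,0,2,0,0,0,0,1,0,0,0,0,0,0]'; python3 -c "
from h import *
to(561.8,141.3,86)"
```

```text
time: 16.5
tool_pos: [562.4, 141.4, 85.9]
tcp_rot: [3.138, 0.002, 1.785]
contact_force: [0.5, -0.4, 0.2]
grip_width: 91.6
t 16.5 pos [562.36 141.4   85.94] yaw [179.79   0.1  102.27] F [ 0.5  -0.35  0.25] w 91.5765967007713
tool shift [ 0.02 -0.57 -0.06]
```

Centred to within 1 mm, so I close on the barrel.

```bash
python3 -m jog '[0.5,0,0,0,0,0.6,0,0,0,0,0.62,0,0,0,0,0.65,0,0,0,0,0.7,0,0,0,0]';  python3 -m jog '[1,0,0,0,0,1,0,0,0,0,1,0,0,0,0]'; python3 -c "
from h import *
to(561.8,141.3,86)"
```

```text
time: 17.0
tool_pos: [562.7, 141.4, 86.5]
tcp_rot: [3.137, 0.002, 1.785]
contact_force: [0.3, -0.5, -0.8]
grip_width: 56.5
time: 17.3
tool_pos: [562.7, 141.5, 86.6]
tcp_rot: [3.137, 0.002, 1.785]
contact_force: [-0.1, 0.9, -0.5]
grip_width: 33.7
t 17.3 pos [562.74 141.49  86.56] yaw [179.72   0.1  102.27] F [-0.08  0.93 -0.5 ] w 33.66385915806028
tool shift [ 0.02 -0.96  0.56]
```

```bash
python3 -m jog '[1,0,0,-2,0,1,0,0,-5,0,1,0,0,-10,0,1,0,0,-12,0,1,0,0,-15,0]';  python3 -c "
from h import *
to(561.8,141.3,240)"
```

```text
time: 17.8
tool_pos: [561.3, 141.4, 131.0]
tcp_rot: [3.141, 0.001, 1.785]
contact_force: [-0.0, 0.5, -2.7]
grip_width: 33.6
t 17.8 pos [561.35 141.38 131.  ] yaw [179.99   0.08 102.27] F [-0.01  0.49 -2.67] w 33.60984341843709
tool shift [  -0.32    0.45 -109.  ]
```

```bash
python3 -m jog '[1,0,0,-22,0,1,0,0,-25,0,1,0,0,-25,0,1,0,0,-20,0,1,0,0,-12,0]';  python3 -m jog '[1,0,0,0,0]'; python3 - <<'E'
from h import *
from plant import capture
to(502,-236,240)
p,d=capture("scene"); a=cv2.cvtColor(p,cv2.COLOR_RGB2BGR)
cv2.imwrite("pics/s3.png",cv2.resize(a[110:280,230:400],None,fx=3.5,fy=3.5))
E
```

```text
time: 18.3
tool_pos: [560.0, 141.3, 244.8]
tcp_rot: [3.14, 0.002, 1.785]
contact_force: [0.8, -0.6, -3.7]
grip_width: 33.4
time: 18.4
tool_pos: [560.5, 141.4, 247.9]
tcp_rot: [3.136, 0.002, 1.785]
contact_force: [-0.4, -0.7, -2.2]
grip_width: 33.5
t 18.4 pos [560.55 141.43 247.86] yaw [179.66   0.12 102.27] F [-0.44 -0.7  -2.22] w 33.51142338360362
tool shift [-356.35 -137.47    7.76]
```

View pics/s3.png

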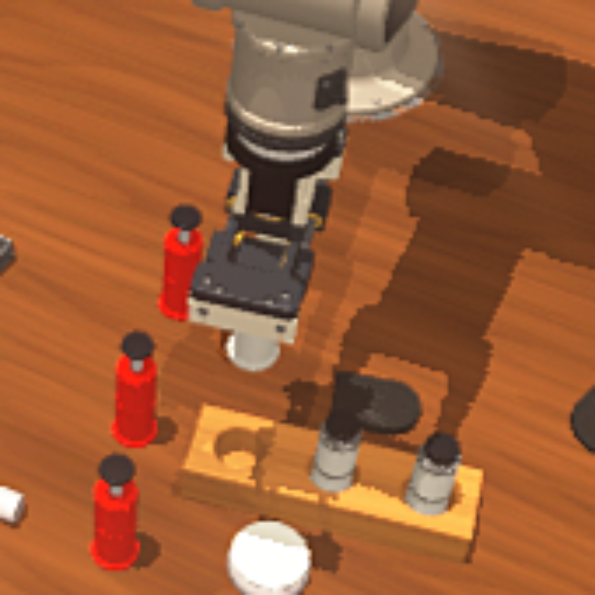

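The driver is held upright and its socket is empty. The foot is well above the red look-alikes, so I cross to the tray.

```bash
python3 -m jog '[1,-20,-8,0,0,1,-30,-12,0,0,1,-38,-15,0,0,1,-38,-15,0,0,1,-38,-15,0,0]'; python3 -c "
from h import *
to(502,-236,240)"
```

```text
time: 18.95
tool_pos: [528.6, -32.7, 243.2]
tcp_rot: [-3.14, -0.002, 1.794]
contact_force: [-0.4, -0.9, -2.8]
grip_width: 33.6
t 18.95 pos [528.58 -32.66 243.22] yaw [-179.91   -0.1   102.8 ] F [-0.44 -0.91 -2.82] w 33.61971632762591
tool shift [-192.4   -70.98    2.98]
```

```bash
python3 -m jog '[1,-38,-14,0,0,1,-38,-14,0,0,1,-32,-12,0,0,1,-22,-8,0,0,1,-12,-4,0,0]'; python3 -m jog '[1,0,0,0,0,1,0,0,0,0]'; python3 -c "
from h import *
to(502,-236,150)"
```

```text
time: 19.45
tool_pos: [503.8, -190.9, 238.9]
tcp_rot: [-3.132, -0.006, 1.79]
contact_force: [-0.3, 0.5, -2.4]
grip_width: 33.5
time: 19.65
tool_pos: [503.1, -191.3, 237.7]
tcp_rot: [-3.13, -0.008, 1.788]
contact_force: [-0.5, 0.9, -1.8]
grip_width: 33.7
t 19.65 pos [ 503.11 -191.28  237.74] yaw [-179.36   -0.48  102.44] F [-0.47  0.91 -1.79] w 33.66122851958882
tool shift [-44.16  -9.74  87.48]
```

```bash
python3 -m jog '[1,-16,-4,0,0,1,-14,-3,0,0,1,-9,-2,0,0,1,-4,-1,0,0,1,0,0,0,0]'; python3 -m jog '[1,0,0,0,0]'; python3 -c "
from h import *
to(502,-236,150)"
```

```text
time: 20.15
tool_pos: [503.6, -235.8, 237.3]
tcp_rot: [-3.13, -0.009, 1.793]
contact_force: [0.9, 0.3, -2.0]
grip_width: 33.6
time: 20.25
tool_pos: [503.6, -235.7, 237.2]
tcp_rot: [-3.13, -0.01, 1.792]
contact_force: [-0.4, -0.1, -2.2]
grip_width: 33.6
t 20.25 pos [ 503.59 -235.72  237.17] yaw [-179.36   -0.55  102.69] F [-0.39 -0.06 -2.16] w 33.60548740043455
tool shift [-0.76 -0.63 87.18]
```

```bash
python3 -m jog '[1,0,0,15,0,1,0,0,25,0,1,0,0,25,0,1,0,0,20,0,1,0,0,15,0]'; python3 -m jog '[1,0,0,10,0,1,0,0,5,0,1,0,0,0,0]'; python3 - <<'E'
from h import *
from plant import capture
to(502,-236,86)
p,d=capture("scene"); a=cv2.cvtColor(p,cv2.COLOR_RGB2BGR)
cv2.imwrite("pics/s4.png",cv2.resize(a[110:250,130:290],None,fx=4,fy=4))
E
```

```text
time: 20.75
tool_pos: [504.5, -234.3, 137.5]
tcp_rot: [-3.136, -0.005, 1.794]
contact_force: [-0.4, 0.0, -1.4]
grip_width: 33.6
time: 21.05
tool_pos: [503.7, -232.8, 120.2]
tcp_rot: [-3.134, -0.007, 1.795]
contact_force: [-0.7, -0.7, -2.3]
grip_width: 33.5
t 21.05 pos [ 503.71 -232.84  120.16] yaw [-179.57   -0.42  102.84] F [-0.65 -0.73 -2.33] w 33.47194713424702
tool shift [-2.96 -2.12 34.16]
```

View pics/s4.png

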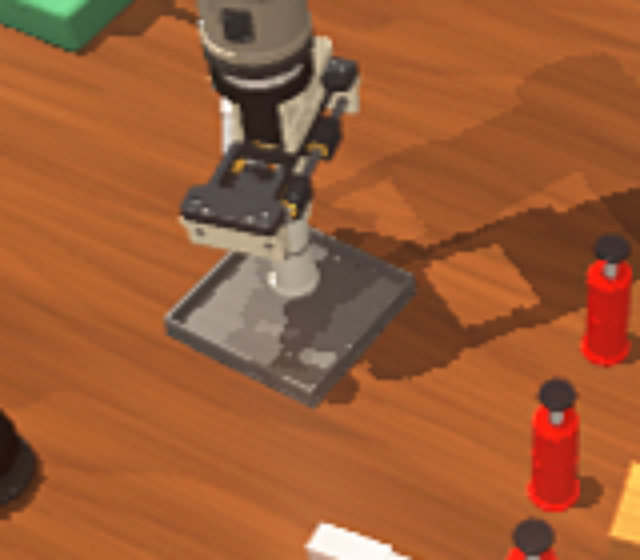

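The driver hangs upright over the tray, with its foot at crop (292,275). I lower it.

```bash
python3 -m jog '[1,0,0,12,0,1,0,0,8,0,1,0,0,4,0,1,0,0,2,0,1,0,0,0,0]'; python3 -c "
from h import *
to(502,-236,86)"
```

```text
time: 21.6
tool_pos: [504.8, -233.5, 94.2]
tcp_rot: [-3.137, -0.004, 1.795]
contact_force: [-0.1, -0.1, -1.9]
grip_width: 33.8
t 21.6 pos [ 504.77 -233.48   94.22] yaw [-179.75   -0.24  102.83] F [-0.06 -0.05 -1.92] w 33.82762881853798
tool shift [-1.87 -3.23  8.23]
```

```bash
python3 -m jog '[1,0,0,2,0,1,0,0,2,0,1,0,0,1,0]'; python3 -m jog '[1,0,0,1,0]';python3 -m jog '[1,0,0,1,0]'
```

```text
time: 21.9
tool_pos: [505.1, -233.7, 89.4]
tcp_rot: [-3.138, -0.003, 1.795]
contact_force: [-0.7, 0.3, -2.2]
grip_width: 33.3
time: 22.0
tool_pos: [505.1, -233.8, 88.4]
tcp_rot: [-3.138, -0.003, 1.795]
contact_force: [0.4, -0.3, -2.3]
grip_width: 33.6
time: 22.1
tool_pos: [505.2, -233.8, 87.5]
tcp_rot: [-3.138, -0.003, 1.795]
contact_force: [-0.8, -0.5, -1.1]
grip_width: 33.5
```

```bash
python3 -m jog '[1,0,0,1,0]';python3 -m jog '[1,0,0,0.5,0]'
```

```text
time: 22.2
tool_pos: [505.2, -233.8, 86.4]
tcp_rot: [-3.138, -0.003, 1.795]
contact_force: [0.3, 0.2, -1.5]
grip_width: 33.4
time: 22.3
tool_pos: [505.2, -233.8, 85.8]
tcp_rot: [-3.138, -0.003, 1.795]
contact_force: [-0.6, -0.5, -2.4]
grip_width: 33.6
```

```bash
python3 -m jog '[1,0,0,0.5,0]';python3 -m jog '[1,0,0,0.5,0]'
```

```text
time: 22.4
tool_pos: [505.3, -233.8, 85.5]
tcp_rot: [-3.139, -0.003, 1.795]
contact_force: [-2.0, 0.3, 3.8]
grip_width: 33.4
time: 22.5
tool_pos: [505.3, -233.8, 85.5]
tcp_rot: [-3.139, -0.003, 1.795]
contact_force: [-2.6, 1.4, 3.8]
grip_width: 33.5
```

```bash
python3 -m jog '[1,0,0,0.5,0]';python3 -m jog '[1,0,0,0.5,0]'
```

```text
time: 22.6
tool_pos: [505.3, -233.9, 85.5]
tcp_rot: [-3.139, -0.002, 1.795]
contact_force: [-1.8, 0.4, 4.5]
grip_width: 33.8
time: 22.7
tool_pos: [505.3, -233.9, 85.5]
tcp_rot: [-3.139, -0.002, 1.795]
contact_force: [-2.5, 0.6, 5.8]
grip_width: 33.3
```

The foot rests on the tray floor at TCP 85.5, as expected. Now I release and open fully.

```bash
python3 -m jog '[0.6,0,0,0,0,0.5,0,0,0,0,0.3,0,0,0,0,0,0,0,0,0,0,0,0,0,0]';python3 -m jog '[0,0,0,0,0,0,0,0,0,0,0,0,0,0,0,0,0,0,0,0,0,0,0,0,0]'; python3 -m jog '[0,0,0,0,0,0,0,0,0,0]'
```

```text
time: 23.2
tool_pos: [506.1, -234.4, 85.3]
tcp_rot: [-3.141, -0.001, 1.795]
contact_force: [-0.7, 0.2, 0.5]
grip_width: 64.0
time: 23.7
tool_pos: [506.2, -234.4, 85.1]
tcp_rot: [-3.141, -0.001, 1.795]
contact_force: [-0.0, 0.1, 0.4]
grip_width: 91.8
time: 23.9
tool_pos: [506.1, -234.4, 85.1]
tcp_rot: [-3.141, -0.001, 1.795]
contact_force: [0.1, 0.3, -0.1]
grip_width: 91.8
```

```bash
python3 -m jog '[0,0,0,-3,0,0,0,0,-8,0,0,0,0,-12,0,0,0,0,-15,0,0,0,0,-20,0]';python3 -m jog '[0,0,0,-25,0,0,0,0,-30,0,0,0,0,-30,0,0,0,0,-25,0,0,0,0,0,0]'; python3 -m jog '[0,25,-5,0,0,0,25,-25,0,0,0,25,-35,0,0,0,15,-35,0,0,0,5,-15,0,0]'; python3 -m jog '[0,0,0,0,0,0,0,0,0,0,0,0,0,0,0]'; python3 - <<'E'
from h import *
from plant import capture
to(502,-236,250)
for n in("scene","top"):
    p,d=capture(n); a=cv2.cvtColor(p,cv2.COLOR_RGB2BGR);np.savez(n+"5.npz",p=p,d=d)
    cv2.imwrite(f"pics/{n}5.png",cv2.resize(a,None,fx=1.5,fy=1.5))
E
```

```text
time: 24.4
tool_pos: [505.1, -233.7, 145.1]
tcp_rot: [-3.138, -0.004, 1.795]
contact_force: [-0.3, -0.7, 1.1]
grip_width: 91.9
time: 24.9
tool_pos: [506.2, -234.3, 268.3]
tcp_rot: [3.138, 0.004, 1.795]
contact_force: [-0.1, 0.1, -0.2]
grip_width: 91.7
time: 25.4
tool_pos: [368.9, -164.1, 267.1]
tcp_rot: [3.137, 0.005, 1.796]
contact_force: [0.5, -0.9, 1.0]
grip_width: 91.7
time: 25.7
tool_pos: [367.8, -163.6, 267.7]
tcp_rot: [3.136, 0.005, 1.795]
contact_force: [-0.0, -0.0, 0.3]
grip_width: 91.8
t 25.7 pos [ 367.77 -163.6   267.74] yaw [179.68   0.31 102.83] F [-0.01 -0.05  0.32] w 91.77643876900319
tool shift [-100.31  114.69   18.92]
```

View pics/scene5.png

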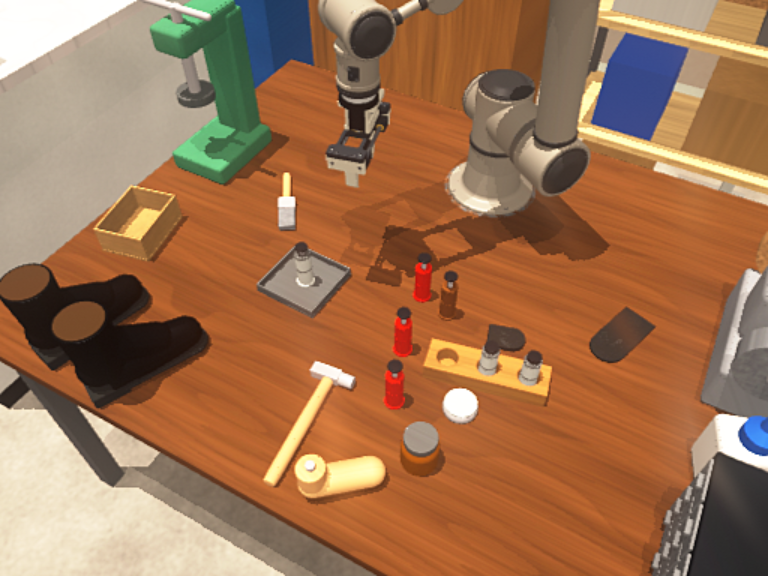

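View pics/top5.png

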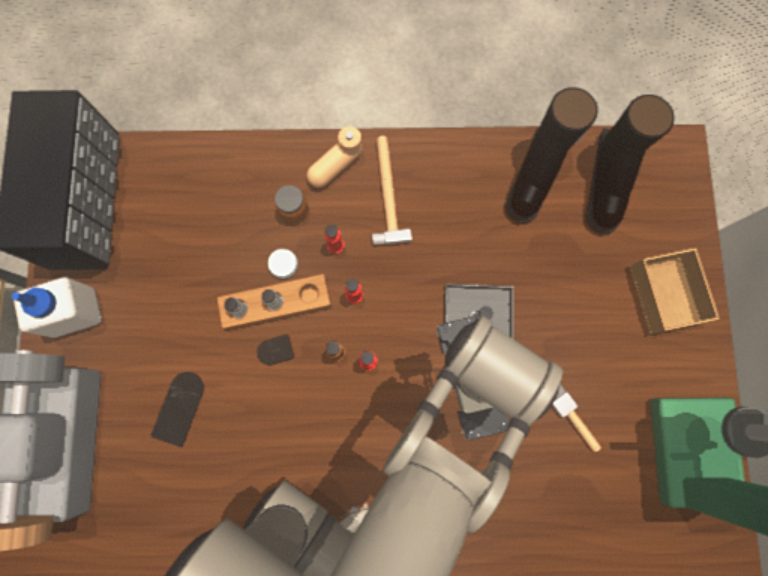

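The R driver stands upright in the tray, at (304,265) in the scene picture. L (530,367) and M (489,358) are seated in the rack, and the bystanders look unmoved. One depth check of the cap heights and positions before handing in.

```bash
python3 - <<'E'
from h import *
np.set_printoptions(precision=1,suppress=True)
for n in("scene","top"):
    f=np.load(n+"5.npz");C=cloud(n,f["d"]);g=f["p"].astype(int)
    for nm,(x,y) in dict(L=(529,297),M=(545,219.5),T=(506,-234.4)).items():
        m=(np.hypot(C[...,0]-x,C[...,1]-y)<16)&(C[...,2]>98)&(C[...,2]<140)&(f["d"]>0)
        print(n,nm,m.sum(),np.median(C[m],0) if m.sum() else None)
f0,f1=np.load("scene0.npz"),np.load("scene5.npz")
d=abs(f0["p"].astype(int)-f1["p"]).max(2)
for nm,X in dict(tin=(595,205,13),heel=(480,228,6)).items():
    u,v=proj("scene",X)[0].astype(int);print(nm,u,v,np.median(d[v-8:v+8,u-10:u+10]))
E
```

```text
scene L 70 [529.8 298.3 107.2]
scene M 75 [548.1 220.1 107.1]
scene T 55 [ 506.8 -232.7  113.8]
top L 62 [527.7 298.  106.6]
top M 64 [544.8 220.6 106.7]
top T 53 [ 504.4 -233.2  114.8]
tin 312 259 3.0
heel 334 235 3.0
```

Cap tops: L and M are at 107 mm, which is home. The tray driver is at about 114 mm, so its rod is about 12 mm in and it sits 4 mm from the tray centre.

```bash
python3 -c "
from plant import *
print(close_job())"
```

```text
the job is handed in; nothing more can be done
None
```

The job is handed in after about 26 s of robot time; the hand-in reported no verdict.

- **Pressing:** I pressed all three caps with the shut fingertips in steps of about 1 mm. The highest force I read was about 7.5 N.
- **Free drivers:** The left and middle drivers ran at about 3 N to the end of the stroke. They stand seated in the rack, with their cap tops at about 107 mm in both cameras, which is the height for rods fully home.
- **Jammed driver:** The one at the rack end nearest the tray was stopped hard at about 12 mm. I took it out by its barrel and stood it in the tray.

**Last checks:** The jammed driver stands upright about 4 mm from the tray centre. Its cap top is at about 114 mm, so its rod is still about 12 mm in. The gripper is clear of everything. The tin and heel matched the start picture, and the other bystanders looked unmoved by eye. No check failed, and the two cameras differed by no more than 3.5 mm.

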